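# Raise the ratchet press, scrape the resin chips off its glass, let the foot down again

### The arm

A 6-joint arm with a two-finger parallel gripper is mounted at the origin on a cart in front of the work surface, level with it; the furniture and walls round the work are solid. World frame = base frame: x ahead of the robot, y to its left, z up, the work surface at z = 0. Lengths are in m, angles in degrees, forces in N, time in s.
With the tool pointing down it reaches from about 0.25 to 0.725 m from the base axis. Payload 9.7 kg.
Tool frame: the origin (TCP) lies where the fingers leave the gripper's body, on its centre line; the fingertips stand 73 mm ahead of it and the grasp point (between the pads) lies 54 mm ahead of it; y points along the fingers, x is the direction in which the jaws open and shut, and the axes are right-handed (so a half turn about y gives the same grasp; the last joint's range is limited). The gripper opens to 85 mm and grips with 20 to 120 N. Pads are 22 mm wide; open, the fingers measure 114 mm over their backs; the gripper's body (76 mm by 85 mm) begins 54 mm behind the grasp point. The pads swing forward as they close: fully open they stand 13 mm farther back than shut.
Start: joints at [66.349, 4.979, 10.078, 95.1, 0, 90], TCP at [0.221, 0.504, 0.304] pointing down, gripper open.
Joint ranges: [-179.16, 179.16], [-48.56, 103.87], [-65.8, 70.77], [-126.05, 130.52], [-82.76, 87.17], [-180, 180]. Speed limits (degrees/s): [127.2, 127.2, 147.25, 180, 180, 180].

### API

Orientations are given as [roll, pitch, yaw] about the fixed x, y, z axes, in that order (R = Rz(yaw) Ry(pitch) Rx(roll)).
In Python, from workcell import sensors, imaging, bot, models gives the robot as it stands.
- The arm moves only by the tool arm_command, never from a script. Its argument "rows" is one flat list of numbers, 7 for each row, row after row: the shift along the tool's x, y, z in cm, then the turn, a rotation vector about the tool's x, y, z in degrees, then the gripper's target within -1 to 1 (fully open at 1, half-way at 0, shut at -1). A call has 1 to 12 rows; each row is the pose to reach, as a shift and turn from the pose commanded when the call began, along the tool's axes at that moment; what a row does not reach only later rows make up. A row lasts 1/12 s, in which the tool goes at most 41.7 mm and 7.16 degrees, less where a joint would pass 70% of its speed; a pose out of reach is approached as far as the arm can. A call with a gripper value outside its range is refused whole. The fingers move at their own pace and stop on an object; "force" is the grip in N (left out, the last holds). Time passes only in rows, so rows that repeat a pose let the fingers close. It gives the time, the measured TCP pose, the force and the opening at its end, in the units of the state.
- sensors.get_obs(): the state, without advancing time (a new reading comes with each control period).
- imaging.camera(name): name is "scene" or "top" or "wrist"; returns a dict with "pixels" (480x640x3 uint8, blue, green, red), "z_map" (480x640 float32, m along the optical axis (not along the pixel's ray), 0 where there is no reading), "camera_matrix" (3x3 intrinsics, pixels), "D" ([k1, k2, p1, p2, k3] as OpenCV has them; the pictures are not rectified), "world_from_camera" (4x4, takes a point from camera to world coordinates). Camera axes: x right, y up, looking along -z (the intrinsics and any distortion apply to the point x, -y, -z); pixel columns grow to the right and rows downward; lengths in m; the calibration is good to about 2 mm. A picture is of the moment at which its call begins.
- bot.job_done(): hands the job in, once; it reports no verdict.
Trained networks look in the newest picture that a camera, given by its name, has taken for a name from the list of things; names that differ only in an ending like _2 or _b are one class to them, and where a whole thing is asked for, a point or a joint stands for the part that bears it (a point fixed in the world has none). Each returns a list of dicts, best first, with "conf" (0 to 1); they miss things now and then, are a little off and sometimes report something else, mostly with a low value. They report only what shows in the picture. A call takes as long as a camera call.
- models.search_frame(thing, camera): "extent" ([centre column, centre row, width, height] in pixels, round what is visible of it).
- models.spot_point(thing, camera): "location" ([column, row] in pixels: a listed point, or the origin of a listed thing).
The state is a dict: "time": time; "q": joint angles; "qd": joint speeds; "joint_efforts": joint torques, N m; "ee_pos": TCP position; "tcp_rot": TCP orientation; "wrist_force": force on the tool from outside, world axes, zero at the start; "torque": the same for the moment, N m; "opening": finger opening in m.
Only numpy, scipy, OpenCV 4.12 (cv2) and the standard library are available. Lean on these libraries where they do the work, as an engineer would, in place of code of your own. Each camera call takes 0.05 s, during which the arm holds its last target.

### The job

Clean the little specimen press: pull its ram up past the clicking pawl until it hangs on its topmost tooth, and let go. Then take the orange scraper block and draw all four amber resin chips off the glass into the trough at the front, scraping lightly because it is glass and keeping your fingers off the chips; stand the scraper upright on the bench again, clear of the press. Finally lift the red pawl lever and hold it up until the foot has sunk all the way down onto the clean glass, let the lever drop back, and leave the other things on the bench alone.

Things in the scene. Friction and masses are not known exactly. Their poses are not given: they have to be found in the camera images.
- press: Grey specimen bonding press fixed to the bench, 270 x 150 mm. Origin: centre of the base's underside, on the bench; +x from its open front to its back plate, +y to the side of the red lever grip, z up. All mm below are in this frame. The base is x -135 to 135, y +-75; back plate (84 wide) x 94 to 108 up to z 220; two clips on the glass at x 42 to 58, y +-69, up to z 37.
- glass: Glass plate of the press, fixed, 150 x 130 x 8 mm: x -90 to 60, y +-65, top at z 30; nothing stands on it in front of x = 0 but the chips, and the foot hangs over x 0 to 50. Origin: centre of its underside, axes as the press. A push of more than 45 N from the scraper breaks it.
- trough (a point): Middle of the floor of the chip trough in front of the glass. The trough is x -131 to -90 (the glass's front edge), y +-69, floor z 17, top of lip and ends z 27.
- ram (a joint): Height of the ram (foot, post, arm, knob, toothed rail; 0.4 to 0.65 kg) in m, 0 = foot down on the glass, up positive. Damped slide, 40 N per m/s: 8 to 14 N pull it up slowly; with the pawl out it sinks at about 0.1 m/s. It rests on a tooth every 0.008 up to 0.128, the topmost; end stop at 0.133: pull up to the stop, it then settles 5 mm back. Starts 1 to 5 teeth up.
- pull_knob (a point): Middle of the black round pull knob on the ram's arm, at press x 25, y 0, z 185 + ram height. Upright cylinder 30 mm in diameter, from 16 below to 22 above this point; arm top 22 below it. Take it from above, fingers at its +-y sides; leave toward the front of the press, as light guides hang in the air some 15 cm to its right.
- foot_front (a point): Middle of the front lower edge of the foot (x 0 to 50, y +-32, 16 thick); rises with the ram, always at press x 0. On the topmost tooth it is 128 mm above the glass and still overhangs the rear chips, so the scraper comes in under it from the front, the hand leaning 35 to 45 degrees from vertical toward the front of the press.
- pawl (a joint): Angle of the pawl in rad: 0 = its nose in the teeth (a spring and its weight hold it there), positive = red grip lifted. The nose is out of the teeth above 0.1; stop at 0.36. Axis along the press's x, through y -34, z 120. Lifting takes about 2 to 4 N at the grip.
- pawl_grip (a point): Middle of the red grip on the end of the pawl lever: a rod 16 mm in diameter, 36 mm long along the press's x, at x 39, y 110, z 120 when down, 144 mm from the pawl's axis. Free all round: pinch it from above, fingers at its +-y sides, lift it 30 to 40 mm and hold.
- scraper: Scraper block standing upright, 84 mm tall: white foot 26 (x) x 92 (y) x 30 mm with steel along both long bottom edges, orange grip 22 (x) x 78 (y) above it. Same front and back. Origin: centre of its underside, z up. 0.15 kg. Grip it across the 22 mm, over 34 mm above its underside. Leaning about its y axis it scrapes on one long bottom edge, 13 mm from its middle plane.
- chip_0: Chip of cured amber resin, about 16 x 14 mm and 6 mm thick, 12 g; origin: centre of its underside. Starts on the glass, near or just under the front of the foot.
- chip_1: Another amber chip, about 15 x 12 x 6 mm; origin: centre of its underside. Starts on the glass, near or just under the front of the foot.
- chip_2: Another amber chip, about 15 x 15 x 6 mm; origin: centre of its underside. Starts on the front half of the glass.
- chip_3: Another amber chip, about 17 x 12 x 6 mm; origin: centre of its underside. Starts on the front half of the glass.
- resin_bottle: Brown dropper bottle, 34 mm in diameter, 102 mm tall, standing; leave it alone. Origin: centre of its underside.
- dish: Round clear sample dish, 58 mm in diameter, 14 mm high; leave it alone. Origin: centre of its underside.
- slide_case: Blue slide box, 33 x 84 x 32 mm; leave it alone. Origin: centre of its underside.
- eye_loupe: Black eye loupe, 35 mm in diameter, 40 mm tall; leave it alone. Origin: centre of its underside.

How it is judged (in metres and radians):
On the way, in this order (a step that is already met when the one before it is completed fails the run):
1. the ram hangs on its topmost tooth, let go (value of joint ram between 0.124 and 0.1315 m and value of joint pawl below 0.1 rad and contact force between the fingers and ram below 0.3 N), for 0.2 s.
2. all four chips have been scraped into the trough while the ram is still up (x of chip_0 in the frame of press between -0.133 and -0.091 m and y of chip_0 in the frame of press between -0.071 and 0.071 m and z of each of chip_0, chip_1, chip_2, chip_3 in the frame of press below 0.027 m and x of chip_1 in the frame of press between -0.133 and -0.091 m and y of chip_1 in the frame of press between -0.071 and 0.071 m and x of chip_2 in the frame of press between -0.133 and -0.091 m and y of chip_2 in the frame of press between -0.071 and 0.071 m and x of chip_3 in the frame of press between -0.133 and -0.091 m and y of chip_3 in the frame of press between -0.071 and 0.071 m and value of joint ram above 0.124 m), for 0.2 s.
3. the scraper stands on the bench, let go, clear of the press, while the ram is still up (value of joint ram above 0.124 m and height (world z) of scraper below 0.006 m and angle between scraper's own z axis and vertical below 0.12 rad and contact force between the fingers and scraper below 0.3 N and contact force between scraper and press below 0.2 N), for 0.2 s.
At the end, for the whole second after the job is handed in: Ram fully down (within 4 mm of the glass), pawl dropped back (under 0.05 rad), all four chips in the trough in front of the glass (below its lip), scraper standing upright on the bench (within 7 degrees, underside within 6 mm of the bench), at rest, not touching the press (value of joint ram below 0.004 m and value of joint pawl below 0.05 rad and x of chip_0 in the frame of press between -0.133 and -0.091 m and y of chip_0 in the frame of press between -0.071 and 0.071 m and z of each of chip_0, chip_1, chip_2, chip_3 in the frame of press below 0.027 m and x of chip_1 in the frame of press between -0.133 and -0.091 m and y of chip_1 in the frame of press between -0.071 and 0.071 m and x of chip_2 in the frame of press between -0.133 and -0.091 m and y of chip_2 in the frame of press between -0.071 and 0.071 m and x of chip_3 in the frame of press between -0.133 and -0.091 m and y of chip_3 in the frame of press between -0.071 and 0.071 m and height (world z) of scraper below 0.006 m and angle between scraper's own z axis and vertical below 0.12 rad and linear speed of scraper below 0.02 m/s and contact force between scraper and press below 0.2 N).
It fails at once if the scraper pushes on the glass with more than 45 N (contact force between scraper and glass above 45 N).
It fails at once if the fingers touch a chip (contact force between the fingers and chip_0 above 0.5 N or contact force between the fingers and chip_1 above 0.5 N or contact force between the fingers and chip_2 above 0.5 N or contact force between the fingers and chip_3 above 0.5 N).
It fails at once if a bystander (dropper bottle, dish, slide box, loupe) is moved more than 20 mm (distance of any of resin_bottle, dish, slide_case, eye_loupe from where it was at the start of the episode above 0.02 m).
It also fails if it takes over 69 s, if anything falls off the work surface, if the arm or the gripper's body presses on something with over 40 N, if the wrist force passes 120 N, or if a joint passes its speed limit or range.

## Working session

There is one attempt and no reset: what is moved stays moved. The work goes in short steps, Python scripts to look and compute and a tool call to move; the robot and the scene stay as the last step left them, time stands still between calls to the robot, and variables do not carry over. Pictures are saved under pics/ and viewed, and the job is handed in when it is done.

Besides the shell and the picture viewer there is one more tool, called after "Emit:" as name(argument=value, ...) on one line, values as JSON. arm_command: Moves the arm, as the interface text tells. Its arguments: {"type":"object","properties":{"rows":{"type":"array","items":{"type":"number"}},"force":{"type":"number"}},"required":["rows"]}

```bash
ls; mkdir -p pics; cat > h.py <<'E'
import numpy as np, cv2
from scipy.spatial.transform import Rotation as R
from workcell import sensors, imaging, bot, models
def px2w(im,u,v,z=None,depth=None):
    K=np.array(im["camera_matrix"]);D=np.array(im["D"],float);T=np.array(im["world_from_camera"])
    p=cv2.undistortPoints(np.array([[[u,v]]],float),K,D)[0,0]
    d=np.array([p[0],-p[1],-1.0])
    dw=T[:3,:3]@d;o=T[:3,3]
    if z is not None: s=(z-o[2])/dw[2]
    else:
        if depth is None:
            zm=im["z_map"];w=zm[max(0,int(v)-1):int(v)+2,max(0,int(u)-1):int(u)+2];depth=np.median(w)
        s=depth
    return o+s*dw
def w2px(im,P):
    K=np.array(im["camera_matrix"]);D=np.array(im["D"],float);T=np.array(im["world_from_camera"])
    P=np.atleast_2d(P);c=(P-T[:3,3])@T[:3,:3]
    c=c*[1,-1,-1]
    return cv2.projectPoints(c,np.zeros(3),np.zeros(3),K,D)[0][:,0]
E
python3 - <<'E'
from h import *
o=sensors.get_obs();print(o)
for c in ["scene","top","wrist"]:
    im=imaging.camera(c);cv2.imwrite(f"pics/{c}0.png",im["pixels"]);print(c,im["world_from_camera"],im["camera_matrix"])
    np.savez(f"{c}0.npz",**im)
    for n in ["press","glass","trough","ram","pull_knob","foot_front","pawl","pawl_grip","scraper","chip_0","resin_bottle","dish","slide_case","eye_loupe"]:
        try: print(c,n,[(np.round(r["location"]),round(r["conf"],2)) for r in models.spot_point(n,c)[:5]])
        except Exception as e: print(c,n,e)
print(sensors.get_obs()["time"])
E
```

```text
pics
{'time': 0.0, 'q': array([6.63468574e+01, 5.01086006e+00, 1.00336251e+01, 9.50999026e+01,
       3.20067078e-05, 8.99998424e+01]), 'qd': array([ 0.06222842,  0.01082931,  0.08500867, -0.00184369, -0.09502289,
       -0.06741585]), 'joint_efforts': array([ 5.30113412e-04, -5.20384347e+01,  4.64808261e+01,  1.61748257e-02,
        4.29493309e-05,  1.40380183e-05]), 'ee_pos': array([0.22060323, 0.50366724, 0.30317789]), 'tcp_rot': array([-8.99999678e+01,  7.71376172e-02,  6.63470150e+01]), 'wrist_force': array([-0.99352403, -0.51612539, -0.04290927]), 'torque': array([ 0.04039598,  0.01889181, -0.01316715]), 'opening': 0.0852604949175514}
scene [[ 6.38307891e-01  4.84170847e-01 -5.98449353e-01 -2.62234724e-01]
 [-7.69781066e-01  4.01866333e-01 -4.95923947e-01 -5.68808462e-01]
 [ 3.84729776e-04  7.77227149e-01  6.29220002e-01  9.57574227e-01]
 [ 0.00000000e+00  0.00000000e+00  0.00000000e+00  1.00000000e+00]] [[526.70937485   0.         317.38048256]
 [  0.         526.70937485 243.52833154]
 [  0.           0.           1.        ]]
scene press [(array([282., 248.]), 0.84), (array(
[... 2420 characters left out ...]
00000000e+00  0.00000000e+00  0.00000000e+00  1.00000000e+00]] [[396.55353854   0.         315.3827651 ]
 [  0.         396.55353854 246.35669314]
 [  0.           0.           1.        ]]
wrist press []
wrist glass []
wrist trough []
wrist ram it knows: chip, dish, eye_loupe, foot_front, glass, pawl_grip, press, pull_knob, resin_bottle, scraper, slide_case, trough
wrist pull_knob []
wrist foot_front []
wrist pawl it knows: chip, dish, eye_loupe, foot_front, glass, pawl_grip, press, pull_knob, resin_bottle, scraper, slide_case, trough
wrist pawl_grip []
wrist scraper []
wrist chip_0 []
wrist resin_bottle [(array([373., 397.]), 0.63)]
wrist dish []
wrist slide_case []
wrist eye_loupe []
1.95
```

```bash
python3 - <<'E'
import cv2
a=cv2.imread("pics/top0.png");cv2.imwrite("pics/top0c.png",cv2.resize(a[150:330,140:480],None,fx=2.35,fy=2.35,interpolation=cv2.INTER_CUBIC))
a=cv2.imread("pics/scene0.png");cv2.imwrite("pics/scene0c.png",cv2.resize(a[120:400,150:470],None,fx=2.1,fy=2.1,interpolation=cv2.INTER_CUBIC))
E
```

```text
(no output)
```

View pics/top0.png

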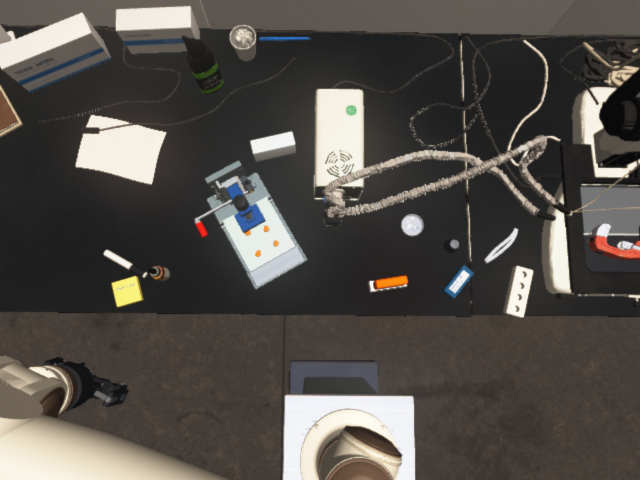

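View pics/scene0.png

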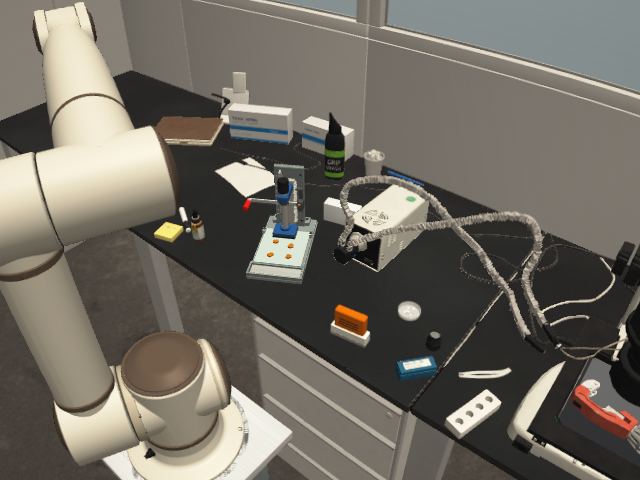

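```bash
sleep 0
```

```text
(no output)
```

View pics/top0c.png

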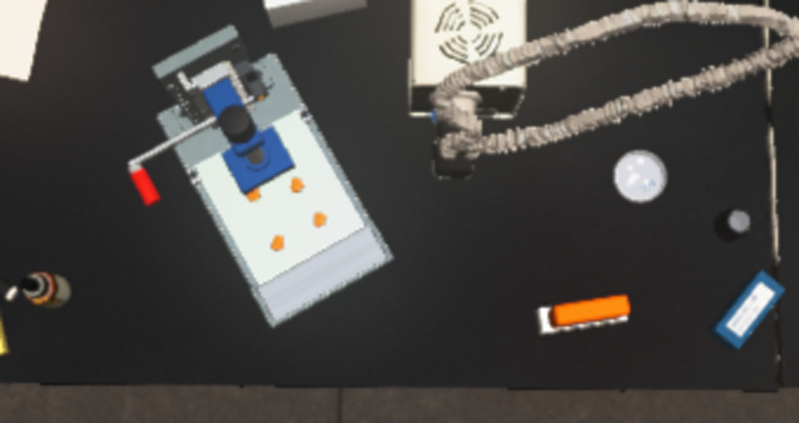

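View pics/scene0c.png

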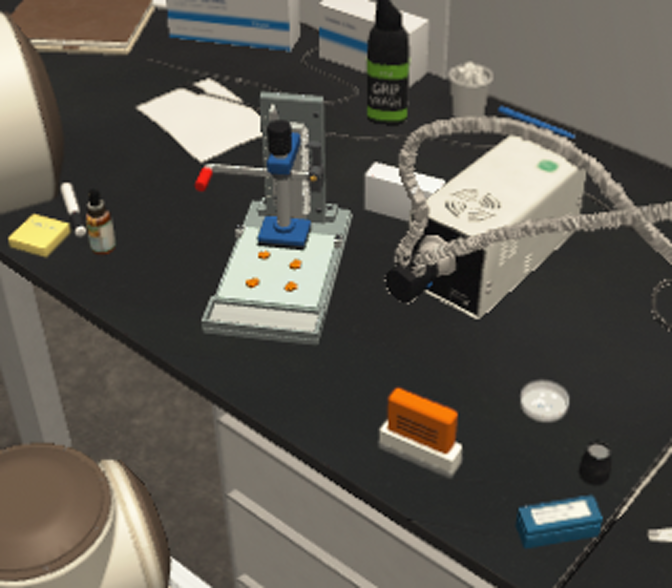

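```bash
cat >> h.py <<'E'
def cloud(im):
    K=np.array(im["camera_matrix"]);D=np.array(im["D"],float);T=np.array(im["world_from_camera"]);zm=im["z_map"]
    vv,uu=np.mgrid[0:480,0:640]
    p=cv2.undistortPoints(np.stack([uu,vv],-1).reshape(-1,1,2).astype(float),K,D)[:,0]
    d=np.c_[p[:,0],-p[:,1],-np.ones(len(p))]*zm.reshape(-1,1)
    W=d@T[:3,:3].T+T[:3,3]
    W[zm.reshape(-1)==0]=np.nan
    return W.reshape(480,640,3)
E
python3 - <<'E'
from h import *
for c in ["top","scene"]:
    im=dict(np.load(c+"0.npz"));W=cloud(im)
    z=W[...,2]
    px=lambda u,v:np.round(W[int(v),int(u)],4)
    if c=="top":
        print("bench",px(300,290),px(340,290),px(180,310)); print('glass',px(285,225),px(262,262),'trough',px(276,266))
        print('knob',px(241,201),'grip',px(201,228),'scr',px(390,283),'case',px(459,281),'dish',px(412,225),'loupe',px(454,245),'guide',px(333,215))
    m=(z>0.010)&(z<0.036)&(W[...,0]>0.25)&(W[...,0]<0.75)&(W[...,1]>0.0)&(W[...,1]<0.45)
    n,l,s,ce=cv2.connectedComponentsWithStats(m.astype(np.uint8))
    i=1+np.argmax(s[1:,4]);P=W[l==i]
    print(c,s[i],cv2.minAreaRect(P[:,:2].astype(np.float32)*1000),np.percentile(P[:,2],[5,25,50,75,95]))
    m=(z>0.06)&(z<0.10)&(W[...,0]>0.2)&(W[...,0]<0.6)&(W[...,1]>-0.15)&(W[...,1]<0.05)
    n,l,s,ce=cv2.connectedComponentsWithStats(m.astype(np.uint8))
    i=1+np.argmax(s[1:,4]);P=W[l==i]
    print(c,'scr',s[i],cv2.minAreaRect(P[:,:2].astype(np.float32)*1000),P[:,2].mean())
E
```

```text
bench [ 0.4097  0.1243 -0.0033] [ 0.4107  0.0218 -0.0016] [0.3558 0.4259 0.0024]
glass [0.5739 0.1649 0.0221] [0.4764 0.2199 0.0324] trough [0.469  0.1861 0.0126]
knob [0.5841 0.2487 0.221 ] grip [0.5428 0.3538 0.1263] scr [ 0.4233 -0.0922  0.0831] case [ 0.4341 -0.2739  0.0345] dish [ 0.5797 -0.1636  0.0152] loupe [ 0.525  -0.2643  0.0362] guide [0.5821 0.046  0.1077]
top [ 214  173   94  116 4497] ((562.7066650390625, 238.62979125976562), (268.3035583496094, 150.0940704345703), 30.498472213745117) [0.01437968 0.0199243  0.02721146 0.0302279  0.03322942]
top scr [374 275  34  14 312] ((427.17724609375, -95.99359130859375), (22.283227920532227, 77.55754089355469), 9.718783378601074) 0.08164856946660755
scene [ 246  215   72   69 2898] ((560.710693359375, 236.7964630126953), (273.44195556640625, 151.27780151367188), 30.427860260009766) [0.01421463 0.01989816 0.02726749 0.03040936 0.0332241 ]
scene scr [335 305  33  24 450] ((425.0147399902344, -99.42669677734375), (26.406248092651367, 77.03845977783203), 8.515244483947754) 0.07733660393372264
```

```bash
cat >> h.py <<'E'
PC=np.array([0.562,0.238,0.0]);PY=30.4
RP=R.from_euler('z',PY,degrees=True).as_matrix()
def p2w(x,y,z): return PC+RP@(np.array([x,y,z])/1000.)
def w2p(P): return RP.T@(np.asarray(P)-PC)*1000
def Rt(xdir,ydir):
    x=np.array(xdir,float);x/=np.linalg.norm(x);y=np.array(ydir,float);y/=np.linalg.norm(y)
    return np.c_[x,y,np.cross(x,y)]
def rel(pos0,rpy0,pos1,R1):
    R0=R.from_euler('xyz',rpy0,degrees=True).as_matrix()
    s=R0.T@(np.asarray(pos1)-np.asarray(pos0))*100
    r=R.from_matrix(R0.T@R1).as_rotvec(degrees=True)
    rpy=R.from_matrix(R1).as_euler('xyz',degrees=True)
    print("shift cm",np.round(s,2),"rot",np.round(r,2),"target",np.round(pos1,4),np.round(rpy,2))
def pxd(*a): return RP@np.array(a,float)
E
python3 - <<'E'
from h import *
im=dict(np.load("top0.npz"))
for u,v in [(256,251),(264,230),(248,234),(277,245)]: print(np.round(w2p(px2w(im,u,v,z=0.034))))
im=dict(np.load("scene0.npz"))
print(np.round(w2p(px2w(im,288,248,z=0.034))),np.round(w2p(px2w(im,269,252,z=0.034))))
R1=Rt(pxd(0,-1,0),[0,0,-1])
t=p2w(25,0,0);t[2]=0.33
rel([.221,.504,.304],[-90,0,66.35],t,R1)
print(t)
E
```

```text
[-51.  27.  34.]
[-14. -16.  34.]
[-3. 24. 34.]
[-64. -26.  34.]
[-26. -19.  34.] [-51.  29.  34.]
shift cm [ -8.66  -2.6  -43.37] rot [ -0.   125.95  -0.  ] target [0.5836 0.2507 0.33  ] [-90.    0.  -59.6]
[0.58356284 0.25065084 0.33      ]
```

Emit:
arm_command(rows=[-8.66,-2.6,-43.4,0,126,0,1,-8.66,-2.6,-43.4,0,126,0,1,-8.66,-2.6,-43.4,0,126,0,1,-8.66,-2.6,-43.4,0,126,0,1,-8.66,-2.6,-43.4,0,126,0,1,-8.66,-2.6,-43.4,0,126,0,1,-8.66,-2.6,-43.4,0,126,0,1,-8.66,-2.6,-43.4,0,126,0,1,-8.66,-2.6,-43.4,0,126,0,1,-8.66,-2.6,-43.4,0,126,0,1,-8.66,-2.6,-43.4,0,126,0,1,-8.66,-2.6,-43.4,0,126,0,1])

```text
time: 2.95
ee_pos: [0.5871, 0.2469, 0.3287]
tcp_rot: [-90.1, -0.0, -20.2]
wrist_force: [0.4, 1.0, -0.1]
opening: 0.0855
```

Emit:
arm_command(rows=[0,0,0,0,39.4,0,1,0,0,0,0,39.4,0,1,0,0,0,0,39.4,0,1,0,0,0,0,39.4,0,1,0,0,0,0,39.4,0,1,0,0,0,0,39.4,0,1,0,0,0,0,39.4,0,1])

```text
time: 3.53
ee_pos: [0.5835, 0.2504, 0.3298]
tcp_rot: [-90.0, 0.0, -59.2]
wrist_force: [0.4, -0.8, -0.2]
opening: 0.0853
```

```bash
python3 - <<'E'
from h import *
im=imaging.camera("wrist");cv2.imwrite("pics/w1.png",im["pixels"]);np.savez("w1.npz",**im)
o=sensors.get_obs();print(o["ee_pos"],o["tcp_rot"],o["q"],o["time"])
r=models.spot_point("pull_knob","wrist");print(r)
for a in r[:1]: 
    print(px2w(im,*a["location"],z=.201),px2w(im,*a["location"]))
E
```

```text
[0.58349235 0.25037957 0.32982825] [-9.00026176e+01  1.48089762e-03 -5.89159005e+01] [2.32240494e+01 1.81299142e+01 2.83167054e+01 1.00189587e+02
 1.10901482e-03 1.72139950e+02] 3.5833
[{'location': [312.6, 269.1], 'conf': 0.97}]
[0.58332687 0.25284786 0.201     ] [0.59020741 0.25676969 0.22194905]
```

View pics/w1.png

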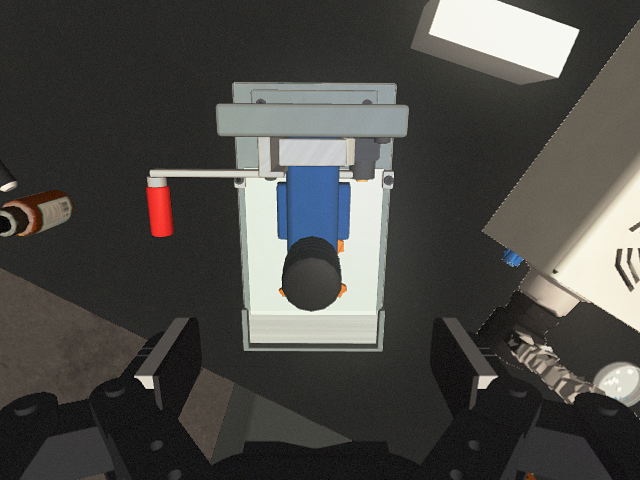

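Emit:
arm_command(rows=[0,3.5,0,0,0,0,1,0,6.0,0,0,0,0,1,0,7.0,0,0,0,0,0.5,0,7.0,0,0,0,0,-1,0,7.0,0,0,0,0,-1,0,7.0,0,0,0,0,-1,0,7.0,0,0,0,0,-1,0,7.0,0,0,0,0,-1,0,7.0,0,0,0,0,-1], force=50)

```text
time: 4.38
ee_pos: [0.5829, 0.2521, 0.2624]
tcp_rot: [-89.8, 0.2, -58.9]
wrist_force: [-6.3, 7.6, 3.8]
opening: 0.0291
```

Emit:
arm_command(rows=[0,-1,0,0,0,0,-1,0,-2,0,0,0,0,-1,0,-3,0,0,0,0,-1,0,-4,0,0,0,0,-1,0,-5,0,0,0,0,-1,0,-6,0,0,0,0,-1,0,-7,0,0,0,0,-1,0,-8,0,0,0,0,-1,0,-9,0,0,0,0,-1,0,-10,0,0,0,0,-1,0,-11,0,0,0,0,-1,0,-11.5,0,0,0,0,-1])

```text
time: 5.38
ee_pos: [0.583, 0.2521, 0.3753]
tcp_rot: [-90.0, 0.2, -58.9]
wrist_force: [-3.6, 9.9, -9.9]
opening: 0.029
```

Emit:
arm_command(rows=[0,-0.3,0,0,0,0,-1,0,-0.6,0,0,0,0,-1,0,-0.8,0,0,0,0,-1])

```text
time: 5.63
ee_pos: [0.5832, 0.2522, 0.38]
tcp_rot: [-90.3, 0.2, -58.9]
wrist_force: [-0.7, 11.3, -36.6]
opening: 0.0286
```

Emit:
arm_command(rows=[0,0.4,0,0,0,0,-1,0,0.4,0,0,0,0,1,0,0.4,0,0,0,0,1,0,0.4,0,0,0,0,1,0,0.4,0,0,0,0,1,0,0.4,-3,0,0,0,1,0,0.4,-7,0,0,0,1,0,-0.5,-11,0,0,0,1,0,-0.5,-15,0,0,0,1])

```text
time: 6.38
ee_pos: [0.4534, 0.1722, 0.389]
tcp_rot: [-89.9, -0.0, -59.0]
wrist_force: [-0.4, -0.2, 1.2]
opening: 0.0853
```

```bash
python3 - <<'E'
from h import *
im=imaging.camera("scene");cv2.imwrite("pics/s2.png",im["pixels"][100:400,150:550]);np.savez("s2.npz",**im)
o=sensors.get_obs();print(o["ee_pos"],o["tcp_rot"],o["q"],o["time"],o["wrist_force"])
t=imaging.camera("top");cv2.imwrite("pics/t2.png",t["pixels"]);np.savez("t2.npz",**t)
W=cloud(im);P=W.reshape(-1,3);Q=(P-PC)@RP*1000
m=(abs(Q[:,0]-25)<18)&(abs(Q[:,1])<18)&(Q[:,2]>250)&(Q[:,2]<400);print(m.sum(),np.percentile(Q[m,2],[5,50,95,99]) if m.any() else '')
W=cloud(t);P=W.reshape(-1,3);Q=(P-PC)@RP*1000
m=(abs(Q[:,0]-25)<14)&(abs(Q[:,1])<14)&(Q[:,2]>250)&(Q[:,2]<400);print(m.sum(),np.percentile(Q[m,2],[5,50,95,99]) if m.any() else '')
E
```

```text
[0.4475085  0.16902518 0.39029506] [-9.00046060e+01 -3.61107098e-02 -5.90230180e+01] [ 2.07078289e+01 -1.92522213e+00  1.28404022e+01  1.04763719e+02
 -3.63533732e-02  1.69730848e+02] 6.4333 [0.34955148 0.19140654 2.65305814]
127 [254.16713367 281.31089491 331.44302163 335.01443975]
0
```

View pics/s2.png

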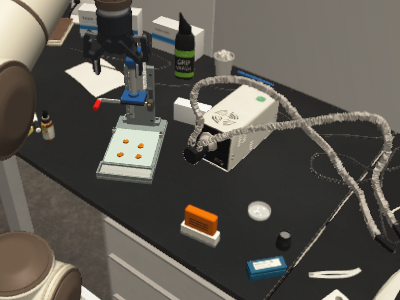

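```bash
python3 - <<'E'
from h import *
R1=Rt([np.cos(np.radians(9)),np.sin(np.radians(9)),0],[0,0,-1])
c=np.array([.583,.252,.38]);R0=R.from_euler('xyz',[-90,0,-59],degrees=True).as_matrix()
cmd=np.array([.4538,.1743,.391])
o=sensors.get_obs()
rel(o["ee_pos"],o["tcp_rot"],[.426,-.0975,.26],R1)
E
```

```text
shift cm [ 21.72  13.04 -15.92] rot [ -0.11 -68.05   0.14] target [ 0.426  -0.0975  0.26  ] [-90.   0.   9.]
```

View pics/t2.png

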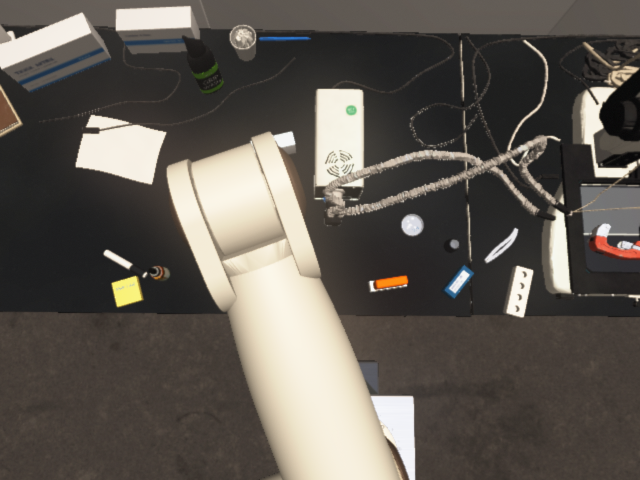

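Emit:
arm_command(rows=[21.7,13,-16.5,0,-68,0,1,21.7,13,-16.5,0,-68,0,1,21.7,13,-16.5,0,-68,0,1,21.7,13,-16.5,0,-68,0,1,21.7,13,-16.5,0,-68,0,1,21.7,13,-16.5,0,-68,0,1,21.7,13,-16.5,0,-68,0,1,21.7,13,-16.5,0,-68,0,1,21.7,13,-16.5,0,-68,0,1,21.7,13,-16.5,0,-68,0,1,21.7,13,-16.5,0,-68,0,1,21.7,13,-16.5,0,-68,0,1])

```text
time: 7.48
ee_pos: [0.4255, -0.0985, 0.2584]
tcp_rot: [-90.0, -0.0, 9.1]
wrist_force: [-0.7, -0.2, -0.2]
opening: 0.0855
```

```bash
python3 - <<'E'
from h import *
im=imaging.camera("wrist");cv2.imwrite("pics/w3.png",im["pixels"]);np.savez("w3.npz",**im)
o=sensors.get_obs();print(o["ee_pos"],o["tcp_rot"],o["time"])
W=cloud(im);P=W.reshape(-1,3)
m=(P[:,2]>.070)&(P[:,2]<.095)&(abs(P[:,0]-.426)<.08)&(abs(P[:,1]+.0975)<.09)
print(cv2.minAreaRect(P[m,:2].astype(np.float32)*1000),np.percentile(P[m,2],[5,50,95]))
m=(P[:,2]>.080)&(P[:,2]<.09)&(abs(P[:,0]-.426)<.08)&(abs(P[:,1]+.0975)<.09)
print(cv2.minAreaRect(P[m,:2].astype(np.float32)*1000),m.sum())
E
```

```text
[ 0.42552201 -0.09821981  0.25845916] [-9.00257161e+01 -5.32117230e-02  8.90046112e+00] 7.5333
((424.69122314453125, -94.65170288085938), (22.04151153564453, 77.00074768066406), 8.95166015625) [0.07937063 0.08300214 0.08438846]
((424.8143615722656, -94.83074951171875), (21.5882568359375, 76.62519073486328), 9.090766906738281) 3530
```

View pics/w3.png

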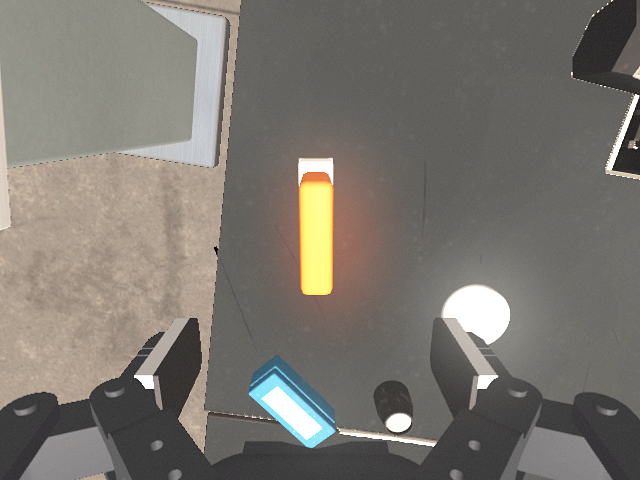

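Emit:
arm_command(rows=[0,4,0.35,0,0,0,1,0,8,0.35,0,0,0,1,0,12,0.35,0,0,0,1,0,14.5,0.35,0,0,0,1,0,14.5,0.35,0,0,0,0.5,0,14.5,0.35,0,0,0,-1,0,14.5,0.35,0,0,0,-1,0,14.5,0.35,0,0,0,-1,0,14.5,0.35,0,0,0,-1,0,14.5,0.35,0,0,0,-1,0,14.5,0.35,0,0,0,-1,0,14.5,0.35,0,0,0,-1], force=70)

```text
time: 8.53
ee_pos: [0.4257, -0.0947, 0.1149]
tcp_rot: [-90.1, -0.2, 9.0]
wrist_force: [-1.2, 0.4, 8.2]
opening: 0.0215
```

```bash
python3 - <<'E'
from h import *
for f in ["s2","scene0","top0"]:
    im=dict(np.load(f+".npz"));h=cv2.cvtColor(im["pixels"],cv2.COLOR_BGR2HSV)
    m=((h[...,0]>5)&(h[...,0]<25)&(h[...,1]>130)&(h[...,2]>120)).astype(np.uint8)
    n,l,s,c=cv2.connectedComponentsWithStats(m)
    for i in range(1,n):
        if s[i,4]<8: continue
        v,u=np.where(l==i)
        P=np.array([w2p(px2w(im,a,b,z=.034)) for a,b in zip(u,v)])
        if abs(P[:,0].mean())<120 and abs(P[:,1].mean())<70: print(f,s[i,4],np.round(P.mean(0)),np.round(P.min(0)),np.round(P.max(0)))
E
```

```text
s2 15 [-1. 24. 34.] [-7. 17. 34.] [ 4. 30. 34.]
s2 17 [-14. -23.  34.] [-21. -29.  34.] [ -7. -16.  34.]
s2 19 [-60.  25.  34.] [-68.  18.  34.] [-54.  33.  34.]
s2 18 [-59. -26.  34.] [-68. -32.  34.] [-50. -20.  34.]
scene0 15 [-1. 24. 34.] [-7. 17. 34.] [ 4. 30. 34.]
scene0 16 [-14. -23.  34.] [-20. -29.  34.] [ -7. -16.  34.]
scene0 18 [-60.  25.  34.] [-68.  18.  34.] [-54.  33.  34.]
scene0 18 [-59. -26.  34.] [-68. -32.  34.] [-50. -20.  34.]
top0 22 [-13. -22.  34.] [-19. -27.  34.] [ -6. -16.  34.]
top0 18 [ 1. 24. 34.] [-4. 18. 34.] [ 6. 29. 34.]
top0 19 [-57. -25.  34.] [-63. -31.  34.] [-51. -19.  34.]
top0 20 [-58.  26.  34.] [-64.  21.  34.] [-52.  32.  34.]
```

```bash
cat >> h.py <<'E'
def scrape_pose(e,y,z,L,d=115.):
    c,s=np.cos(np.radians(L)),np.sin(np.radians(L))
    R1=Rt(pxd(c,0,s),pxd(s,0,-c))
    return p2w(e,y,z)-R1@(np.array([-13,d,0])/1000),R1
E
python3 - <<'E'
from h import *
o=sensors.get_obs();p0,r0=o["ee_pos"],o["tcp_rot"]
print(p0,r0,o["time"])
p0=np.array([.4257,-.0947,.1135]);r0=[-90,0,9]
for a in [(-60,0,90),(20,0,46)]:
    rel(p0,r0,*scrape_pose(*a,42))
R0=R.from_euler('xyz',r0,degrees=True).as_matrix()
E
```

```text
[ 0.42569179 -0.09465912  0.11486529] [-90.06982606  -0.17919574   8.99330664] 8.5333
shift cm [ 6.82 -7.07 26.08] rot [  7.84 -20.43 -41.5 ] target [0.4522 0.1736 0.1842] [-90.  -42.   30.4]
shift cm [14.26 -2.67 29.  ] rot [  7.84 -20.43 -41.5 ] target [0.5212 0.2141 0.1402] [-90.  -42.   30.4]
```

Emit:
arm_command(rows=[0,-3,0,0,0,0,-1,0,-7,0,0,0,0,-1,1,-7.1,4,1,-3,-6,-1,2,-7.1,8,2,-6,-12,-1,3.1,-7.1,12,3.5,-9,-18,-1,4.2,-7.1,16,4.8,-12.5,-25,-1,5.2,-7.1,20,6,-16,-32,-1,6.2,-7.1,24,7,-19,-38,-1,6.8,-7.1,26.1,7.8,-20.4,-41.5,-1,6.8,-7.1,26.1,7.8,-20.4,-41.5,-1,6.8,-7.1,26.1,7.8,-20.4,-41.5,-1,6.8,-7.1,26.1,7.8,-20.4,-41.5,-1])

```text
time: 9.53
ee_pos: [0.4509, 0.1736, 0.1844]
tcp_rot: [-90.0, -41.9, 30.4]
wrist_force: [1.2, 0.8, -0.4]
opening: 0.0215
```

```bash
python3 - <<'E'
from h import *
im=imaging.camera("wrist");cv2.imwrite("pics/w4.png",im["pixels"]);np.savez("w4.npz",**im)
im=imaging.camera("scene");cv2.imwrite("pics/s4.png",im["pixels"][100:400,150:550]);np.savez("s4.npz",**im)
o=sensors.get_obs();print(o["ee_pos"],o["tcp_rot"],o["time"],o["wrist_force"],o["q"])
R0=R.from_euler('xyz',o["tcp_rot"],degrees=True).as_matrix()
print("edge",w2p(o["ee_pos"]+R0@[-.013,.115,0]))
E
```

```text
[0.45151729 0.17321626 0.18459671] [-90.04081737 -41.95398058  30.28795588] 9.6333 [ 0.21742085 -0.45984472 -1.12333403] [ 17.19088061 -39.99598269 -47.36342524  41.42120467   8.67310799
  80.1849182 ]
edge [-60.8624341   -0.18224262  90.38236405]
```

View pics/w4.png

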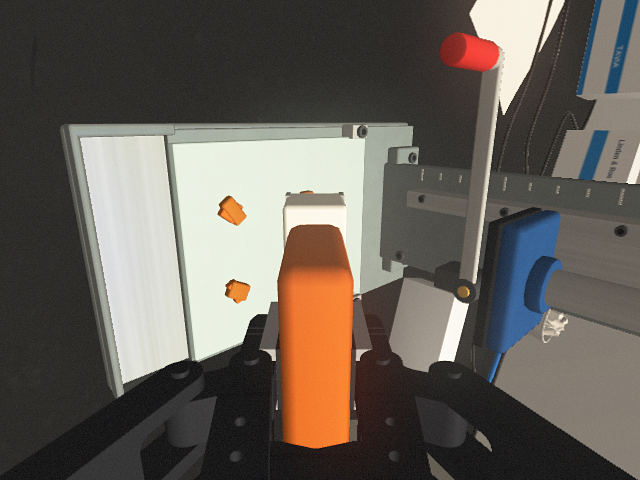

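View pics/s4.png

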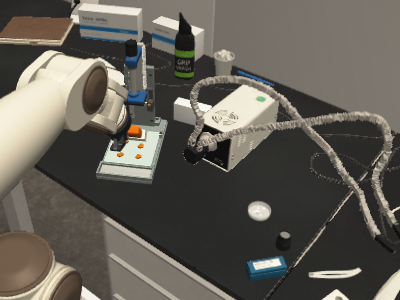

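```bash
python3 - <<'E'
from h import *
p,Ra=scrape_pose(-60,0,90,42); rp=R.from_matrix(Ra).as_euler('xyz',degrees=True)
rel(p,rp,*scrape_pose(20,0,46,42))
p,Ra=scrape_pose(20,0,46,42)
rel(p,rp,*scrape_pose(20,0,30,42))
print(sensors.get_obs()["q"])
E
```

```text
shift cm [ 3.    8.62 -0.  ] rot [ 0.  0. -0.] target [0.5212 0.2141 0.1402] [-90.  -42.   30.4]
shift cm [-1.07  1.19  0.  ] rot [ 0.  0. -0.] target [0.5212 0.2141 0.1242] [-90.  -42.   30.4]
[ 17.19088061 -39.99598269 -47.36342524  41.42120467   8.67310799
  80.1849182 ]
```

Emit:
arm_command(rows=[0.8,2.2,0,0,0,0,-1,1.6,4.4,0,0,0,0,-1,2.3,6.6,0,0,0,0,-1,3.0,8.6,0,0,0,0,-1,3.0,8.6,0,0,0,0,-1,3.0,8.6,0,0,0,0,-1])

```text
time: 10.13
ee_pos: [0.5204, 0.2135, 0.1387]
tcp_rot: [-90.0, -41.8, 30.3]
wrist_force: [-0.2, -0.1, -0.9]
opening: 0.0214
```

```bash
python3 - <<'E'
from h import *
o=sensors.get_obs();print(o["ee_pos"],o["tcp_rot"],o["time"],o["wrist_force"],o["q"])
R0=R.from_euler('xyz',o["tcp_rot"],degrees=True).as_matrix()
print("edge",w2p(o["ee_pos"]+R0@[-.013,.115,0]))
im=imaging.camera("scene");cv2.imwrite("pics/s5.png",cv2.resize(im["pixels"][160:300,210:370],None,fx=4,fy=4));np.savez("s5.npz",**im)
E
```

```text
[0.52039139 0.21353356 0.13868619] [-89.99201945 -41.77842148  30.27064345] 10.1333 [-0.2063148  -0.1179695  -0.91048448] [ 19.64918086 -24.48940667 -43.72062055  29.48294621   7.06181458
  82.03878562]
edge [18.65552032 -0.18235155 44.26631437]
```

View pics/s5.png

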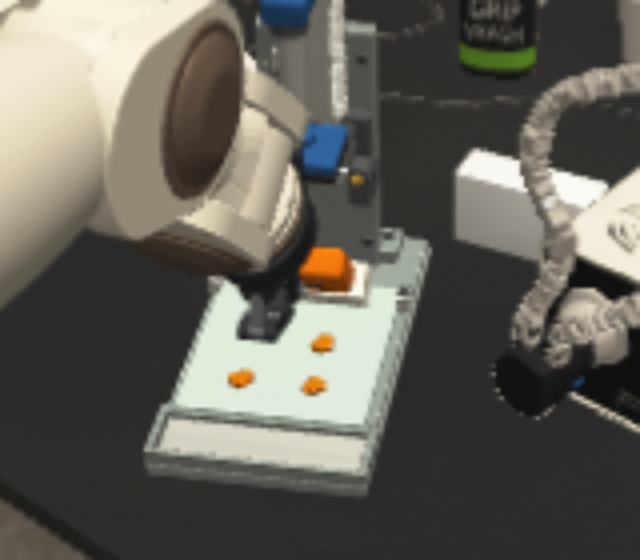

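Emit:
arm_command(rows=[-0.33,0.37,0,0,0,0,-1,-0.67,0.74,0,0,0,0,-1,-0.74,0.82,0,0,0,0,-1,-0.8,0.89,0,0,0,0,-1,-0.8,0.89,0,0,0,0,-1])

```text
time: 10.6
ee_pos: [0.5197, 0.2142, 0.1281]
tcp_rot: [-90.0, -42.0, 30.4]
wrist_force: [0.3, -0.4, -1.0]
opening: 0.0212
```

Emit:
arm_command(rows=[-0.07,0.07,0,0,0,0,-1,-0.13,0.15,0,0,0,0,-1,-0.2,0.22,0,0,0,0,-1,-0.2,0.22,0,0,0,0,-1])

```text
time: 10.93
ee_pos: [0.5198, 0.2143, 0.1249]
tcp_rot: [-90.0, -42.0, 30.4]
wrist_force: [-1.1, 0.6, -2.7]
opening: 0.021
```

Emit:
arm_command(rows=[-0.03,0.04,0,0,0,0,-1,-0.07,0.07,0,0,0,0,-1,-0.07,0.07,0,0,0,0,-1])

```text
time: 11.18
ee_pos: [0.5199, 0.2144, 0.1242]
tcp_rot: [-90.0, -42.0, 30.4]
wrist_force: [-0.4, 0.5, -1.5]
opening: 0.0214
```

Emit:
arm_command(rows=[-0.07,0.07,0,0,0,0,-1,-0.13,0.15,0,0,0,0,-1,-0.13,0.15,0,0,0,0,-1])

```text
time: 11.43
ee_pos: [0.5206, 0.2147, 0.1238]
tcp_rot: [-90.1, -42.2, 30.4]
wrist_force: [-4.1, -1.4, 5.7]
opening: 0.0213
```

Emit:
arm_command(rows=[-0.37,-0.33,0,0,0,0,-1,-0.74,-0.67,0,0,0,0,-1,-1.11,-1.0,0,0,0,0,-1,-1.49,-1.34,0,0,0,0,-1,-1.86,-1.67,0,0,0,0,-1,-2.23,-2.01,0,0,0,0,-1,-2.6,-2.34,0,0,0,0,-1,-2.97,-2.68,0,0,0,0,-1])

```text
time: 12.1
ee_pos: [0.4856, 0.1941, 0.1237]
tcp_rot: [-90.1, -42.2, 30.4]
wrist_force: [2.6, 1.6, 5.0]
opening: 0.0213
```

```bash
python3 - <<'E'
from h import *
o=sensors.get_obs();print(o["ee_pos"],o["tcp_rot"],o["time"],o["wrist_force"],o["q"])
R0=R.from_euler('xyz',o["tcp_rot"],degrees=True).as_matrix()
print("edge",w2p(o["ee_pos"]+R0@[-.013,.115,0]))
im=imaging.camera("scene");cv2.imwrite("pics/s6.png",cv2.resize(im["pixels"][160:300,210:370],None,fx=4,fy=4));np.savez("s6.npz",**im)
im=imaging.camera("wrist");cv2.imwrite("pics/w6.png",im["pixels"])
E
```

```text
[0.48564186 0.19413396 0.12372828] [-90.07027946 -42.18094042  30.41802864] 12.1 [2.60971532 1.61215681 5.04204068] [ 18.62092246 -31.02558471 -49.58925472  29.85248823   7.82106454
  81.20363297]
edge [-20.47149268   0.68494339  29.78095759]
```

View pics/s6.png

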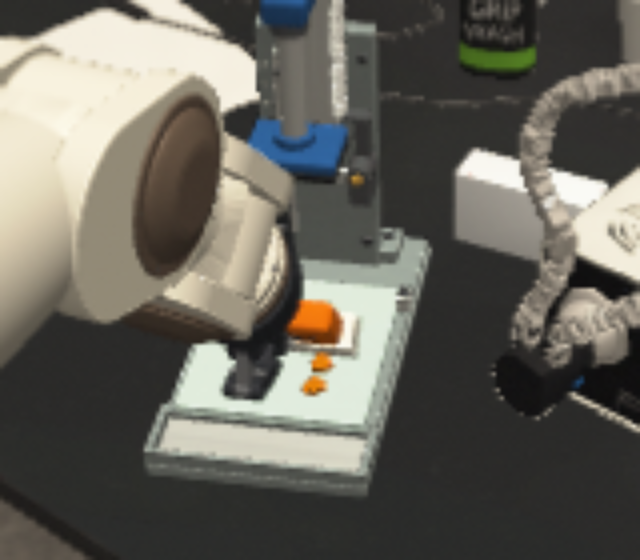

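View pics/w6.png

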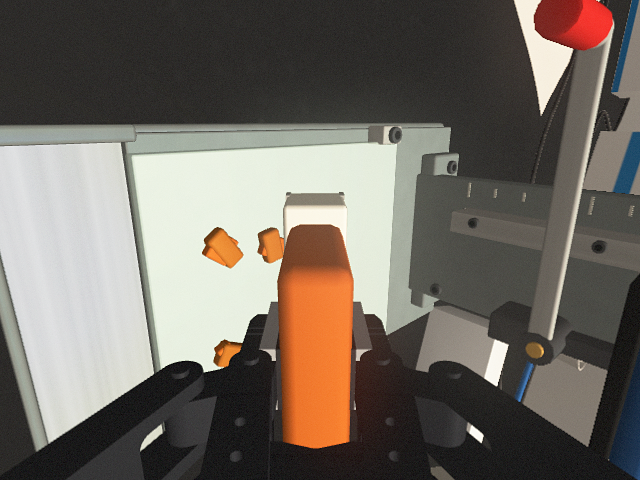

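```bash
python3 - <<'E'
from h import *
p,Ra=scrape_pose(-20.5,0.5,28.3,42); rp=R.from_matrix(Ra).as_euler('xyz',degrees=True)
for k in range(1,11): rel(p,rp,*scrape_pose(-20.5-5*k,0.5,28.3,42-1.2*k))
E
```

```text
shift cm [-0.13 -0.3   0.  ] rot [0.  0.  1.2] target [0.4834 0.1925 0.1238] [-90.  -40.8  30.4]
shift cm [-0.26 -0.6   0.  ] rot [0.  0.  2.4] target [0.4809 0.191  0.1252] [-90.  -39.6  30.4]
shift cm [-0.4 -0.9 -0. ] rot [0.  0.  3.6] target [0.4783 0.1895 0.1265] [-90.  -38.4  30.4]
shift cm [-0.53 -1.19  0.  ] rot [0.  0.  4.8] target [0.4758 0.188  0.1278] [-90.  -37.2  30.4]
shift cm [-0.66 -1.47  0.  ] rot [0. 0. 6.] target [0.4733 0.1865 0.129 ] [-90.  -36.   30.4]
shift cm [-0.8  -1.75  0.  ] rot [0.  0.  7.2] target [0.4708 0.1851 0.1302] [-90.  -34.8  30.4]
shift cm [-0.93 -2.03  0.  ] rot [0.  0.  8.4] target [0.4683 0.1836 0.1313] [-90.  -33.6  30.4]
shift cm [-1.07 -2.3  -0.  ] rot [0.  0.  9.6] target [0.4659 0.1822 0.1324] [-90.  -32.4  30.4]
shift cm [-1.21 -2.56  0.  ] rot [ 0.   0.  10.8] target [0.4635 0.1808 0.1334] [-90.  -31.2  30.4]
shift cm [-1.35 -2.82  0.  ] rot [ 0.  0. 12.] target [0.4611 0.1794 0.1344] [-90.  -30.   30.4]
```

Emit:
arm_command(rows=[-0.13,-0.3,0,0,0,1.2,-1,-0.26,-0.6,0,0,0,2.4,-1,-0.4,-0.9,0,0,0,3.6,-1,-0.53,-1.19,0,0,0,4.8,-1,-0.66,-1.47,0,0,0,6,-1,-0.8,-1.75,0,0,0,7.2,-1,-0.93,-2.03,0,0,0,8.4,-1,-1.07,-2.3,0,0,0,9.6,-1,-1.21,-2.56,0,0,0,10.8,-1,-1.35,-2.82,0,0,0,12,-1])

```text
time: 13.03
ee_pos: [0.4609, 0.1796, 0.1357]
tcp_rot: [-90.1, -30.1, 30.4]
wrist_force: [5.3, 3.2, 5.5]
opening: 0.0211
```

```bash
python3 - <<'E'
from h import *
o=sensors.get_obs();print(o["ee_pos"],o["tcp_rot"],o["time"],o["wrist_force"],o["q"])
R0=R.from_euler('xyz',o["tcp_rot"],degrees=True).as_matrix()
print("edge",w2p(o["ee_pos"]+R0@[-.013,.115,0]))
im=imaging.camera("scene");cv2.imwrite("pics/s7.png",cv2.resize(im["pixels"][160:300,210:370],None,fx=4,fy=4));np.savez("s6.npz",**im)
im=imaging.camera("wrist");cv2.imwrite("pics/w7.png",im["pixels"])
E
```

```text
[0.46089928 0.17961707 0.13573051] [-90.06239734 -30.1397185   30.40228187] 13.0333 [5.28231434 3.16266694 5.48577247] [ 18.84119455 -27.55060283 -41.23206889  46.67523614   5.71396254
  79.96888396]
edge [-70.24427437   0.68091645  29.75072285]
```

View pics/s7.png

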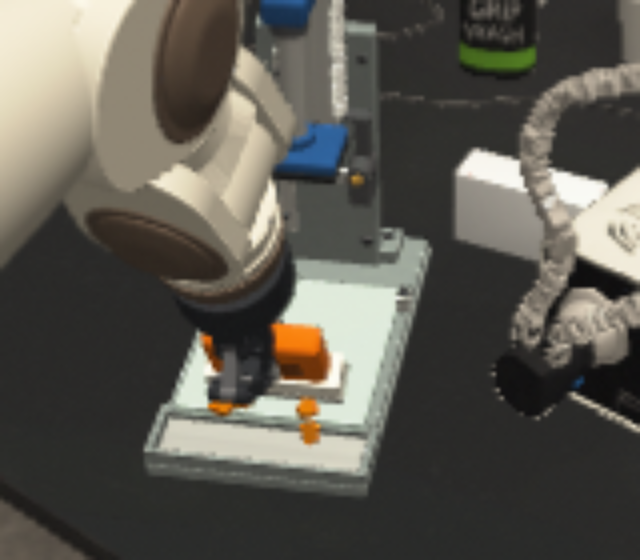

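View pics/w7.png

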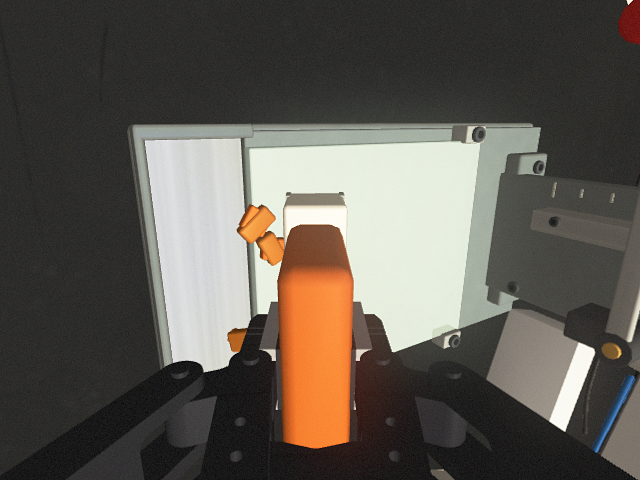

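```bash
python3 - <<'E'
from h import *
p,Ra=scrape_pose(-70.5,0.5,28.3,30); rp=R.from_matrix(Ra).as_euler('xyz',degrees=True)
for k in range(1,7): 
  e=-70.5-4.3*k
  rel(p,rp,*scrape_pose(e,0.5,28.3 if e>-84 else 29.5 if e>-90 else 30.3,30-.7*k))
E
```

```text
shift cm [-0.23 -0.2  -0.  ] rot [ 0.  -0.   0.7] target [0.4585 0.1778 0.1349] [-90.  -29.3  30.4]
shift cm [-0.46 -0.39 -0.  ] rot [ 0.  -0.   1.4] target [0.4559 0.1763 0.1355] [-90.  -28.6  30.4]
shift cm [-0.7  -0.59  0.  ] rot [ 0.  -0.   2.1] target [0.4533 0.1748 0.136 ] [-90.  -27.9  30.4]
shift cm [-0.87 -0.89 -0.  ] rot [ 0.  -0.   2.8] target [0.4507 0.1733 0.1377] [-90.  -27.2  30.4]
shift cm [-1.06 -1.15  0.  ] rot [ 0.  -0.   3.5] target [0.4482 0.1718 0.139 ] [-90.  -26.5  30.4]
shift cm [-1.3  -1.34  0.  ] rot [ 0.  -0.   4.2] target [0.4456 0.1703 0.1395] [-90.  -25.8  30.4]
```

Emit:
arm_command(rows=[-0.23,-0.2,0,0,0,0.7,-1,-0.46,-0.39,0,0,0,1.4,-1,-0.7,-0.59,0,0,0,2.1,-1,-0.87,-0.89,0,0,0,2.8,-1,-1.06,-1.15,0,0,0,3.5,-1,-1.3,-1.34,0,0,0,4.2,-1,-1.3,-1.34,0,0,0,4.2,-1])

```text
time: 13.72
ee_pos: [0.4439, 0.1699, 0.1382]
tcp_rot: [-90.0, -25.6, 30.4]
wrist_force: [-0.4, 0.7, -1.0]
opening: 0.0212
```

```bash
python3 - <<'E'
from h import *
o=sensors.get_obs();print(o["ee_pos"],o["tcp_rot"],o["time"],o["wrist_force"],o["q"])
R0=R.from_euler('xyz',o["tcp_rot"],degrees=True).as_matrix()
print("edge",w2p(o["ee_pos"]+R0@[-.013,.115,0]))
im=imaging.camera("scene");cv2.imwrite("pics/s8.png",cv2.resize(im["pixels"][160:300,210:370],None,fx=4,fy=4));np.savez("s8.npz",**im)
im=imaging.camera("wrist");cv2.imwrite("pics/w8.png",im["pixels"])
E
```

```text
[0.44390286 0.16990608 0.13821551] [-90.01079438 -25.59598903  30.35925458] 13.7167 [-0.40366529  0.73609859 -0.95956888] [ 18.71648207 -27.04686595 -39.18006234  52.72991234   4.99113397
  79.47311357]
edge [-98.35986193   0.98054599  28.88499881]
```

View pics/s8.png

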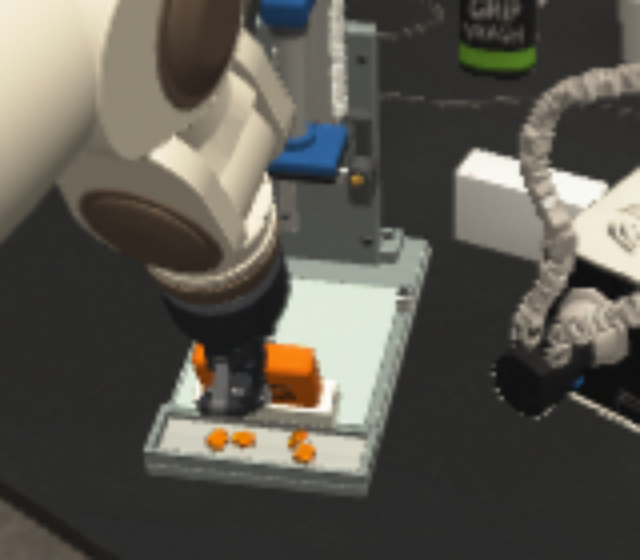

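View pics/w8.png

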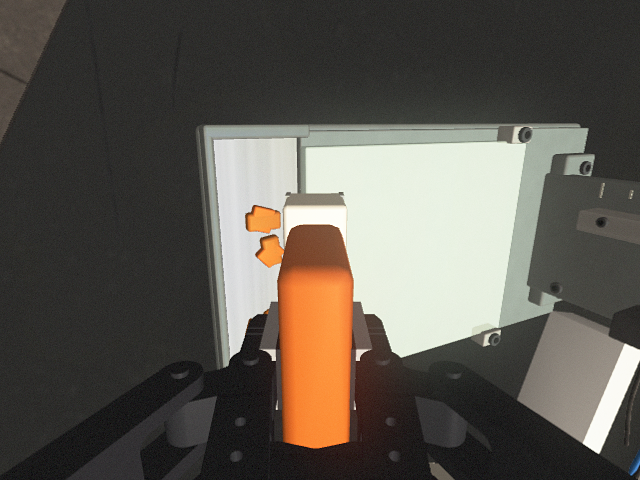

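```bash
python3 - <<'E'
from h import *
o=sensors.get_obs()
R1=Rt([np.cos(np.radians(9)),np.sin(np.radians(9)),0],[0,0,-1])
rel(o["ee_pos"],o["tcp_rot"],[.4255,-.095,.20],R1)
rel(o["ee_pos"],o["tcp_rot"],[.4255,-.095,.115],R1)
E
```

```text
shift cm [-10.88 -12.07 -21.93] rot [-4.78 21.   25.4 ] target [ 0.4255 -0.095   0.2   ] [-90.   0.   9.]
shift cm [-14.56  -4.41 -21.92] rot [-4.78 21.   25.4 ] target [ 0.4255 -0.095   0.115 ] [-90.   0.   9.]
```

Emit:
arm_command(rows=[1.3,-2.7,0,0,0,0,-1,2.6,-5.4,0,0,0,0,-1,1.5,-6.3,-3.5,0,0,0,-1,-0.5,-7.3,-6.5,-1,4,5,-1,-2.5,-8.3,-9.5,-2,8,10,-1,-4.7,-9.3,-12.5,-3,12,15,-1,-6.7,-10.3,-15.5,-4,16,20,-1,-8.7,-11.3,-18.5,-4.8,21,25.4,-1,-10.4,-12.1,-21,-4.8,21,25.4,-1,-10.9,-12.1,-21.9,-4.8,21,25.4,-1,-10.9,-12.1,-21.9,-4.8,21,25.4,-1,-10.9,-12.1,-21.9,-4.8,21,25.4,-1])

```text
time: 14.82
ee_pos: [0.4253, -0.0949, 0.2002]
tcp_rot: [-90.0, -0.1, 8.9]
wrist_force: [-0.2, -0.1, -0.8]
opening: 0.0213
```

```bash
python3 - <<'E'
from h import *
o=sensors.get_obs();print(o["ee_pos"],o["tcp_rot"],o["time"],o["wrist_force"])
im=imaging.camera("scene");cv2.imwrite("pics/s9.png",cv2.resize(im["pixels"][160:300,210:370],None,fx=4,fy=4));np.savez("s9.npz",**im)
im=imaging.camera("top");cv2.imwrite("pics/t9.png",cv2.resize(im["pixels"][180:300,180:340],None,fx=4,fy=4));np.savez("t9.npz",**im)
for f in ["s9","t9"]:
    im=dict(np.load(f+".npz"));h=cv2.cvtColor(im["pixels"],cv2.COLOR_BGR2HSV)
    m=((h[...,0]>5)&(h[...,0]<25)&(h[...,1]>130)&(h[...,2]>120)).astype(np.uint8)
    n,l,s,c=cv2.connectedComponentsWithStats(m)
    W=cloud(im)
    for i in range(1,n):
        if s[i,4]<5: continue
        v,u=np.where(l==i)
        P=np.array([w2p(px2w(im,a,b,z=.021)) for a,b in zip(u,v)])
        if abs(P[:,0].mean())<140 and abs(P[:,1].mean())<90: print(f,s[i,4],np.round(P.mean(0)),np.round(P.min(0)),np.round(P.max(0)),np.round(np.sort(W[l==i][:,2])[[0,len(u)//2,-1]]*1000))
E
```

```text
[ 0.42532937 -0.09488328  0.20022992] [-8.99606311e+01 -6.43866033e-02  8.91950740e+00] 14.8167 [-0.17833292 -0.05007754 -0.82951395]
s9 23 [-109.   30.   21.] [-119.   24.   21.] [-99.  36.  21.] [17. 20. 27.]
s9 34 [-107.  -26.   21.] [-122.  -35.   21.] [-90. -18.  21.] [17. 23. 32.]
s9 18 [-105.   13.   21.] [-112.    6.   21.] [-100.   21.   21.] [17. 21. 25.]
t9 42 [-105.  -26.   21.] [-117.  -34.   21.] [-93. -18.  21.] [19. 24. nan]
t9 19 [-103.   14.   21.] [-108.    8.   21.] [-98.  20.  21.] [17. 21. 24.]
t9 23 [-107.   31.   21.] [-114.   26.   21.] [-99.  37.  21.] [17. 23. 27.]
```

View pics/s9.png

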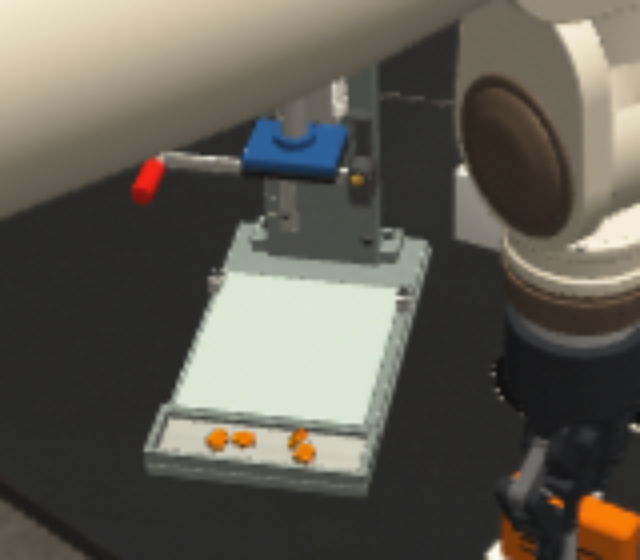

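View pics/t9.png

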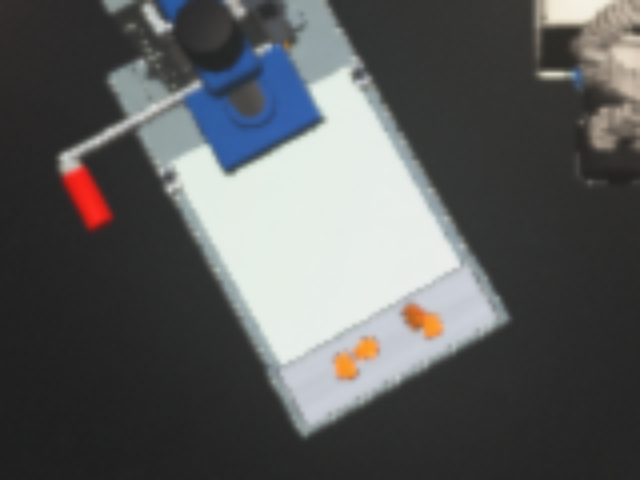

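```bash
python3 - <<'E'
from h import *
t=dict(np.load("t9.npz"));s=dict(np.load("s9.npz"))
cv2.imwrite("pics/t9z.png",cv2.resize(t["pixels"][250:285,255:300],None,fx=14,fy=14,interpolation=cv2.INTER_CUBIC))
cv2.imwrite("pics/s9z.png",cv2.resize(s["pixels"][258:285,250:300],None,fx=14,fy=14,interpolation=cv2.INTER_CUBIC))
for z in (.02,.028):
  for c in [(283,259),(287.75,261)]: print(z,np.round(w2p(px2w(t,*c,z=z)),1))
W=cloud(t)
for v in range(254,266): print(v,[ (int(round(w2p(W[v,u])[0])),int(round(w2p(W[v,u])[2]))) for u in range(278,293)])
E
```

```text
0.02 [-100.6  -21.9   20. ]
0.02 [-111.1  -29.8   20. ]
0.028 [-101.8  -21.8   28. ]
0.028 [-112.2  -29.7   28. ]
254 [(-85, 30), (-86, 31), (-87, 28), (-88, 25), (-87, 15), (-89, 19), (-90, 16), (-92, 17), (-93, 16), (-93, 11), (-95, 15), (-97, 17), (-98, 17), (-100, 20), (-100, 18)]
255 [(-87, 30), (-88, 27), (-87, 15), (-89, 21), (-90, 16), (-91, 14), (-93, 19), (-94, 19), (-95, 18), (-96, 18), (-98, 19), (-99, 17), (-100, 19), (-101, 13), (-103, 16)]
256 [(-87, 18), (-88, 12), (-89, 15), (-91, 18), (-94, 30), (-95, 27), (-96, 23), (-96, 18), (-97, 17), (-98, 15), (-100, 17), (-101, 16), (-102, 16), (-104, 17), (-104, 10)]
257 [(-89, 14), (-90, 15), (-92, 17), (-94, 20), (-96, 30), (-97, 22), (-99, 31), (-100, 26), (-99, 16), (-101, 17), (-102, 16), (-103, 16), (-105, 18), (-106, 16), (-107, 15)]Traceback (most recent call last):
  File "<stdin>", line 8, in <module>
ValueError: cannot convert float NaN to integer
```

View pics/t9z.png

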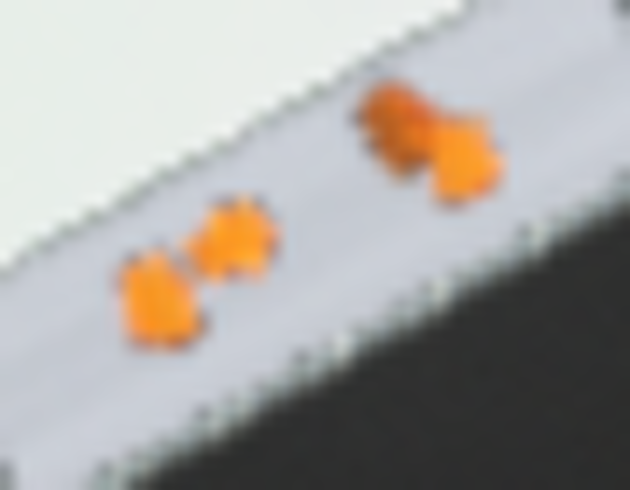

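View pics/s9z.png

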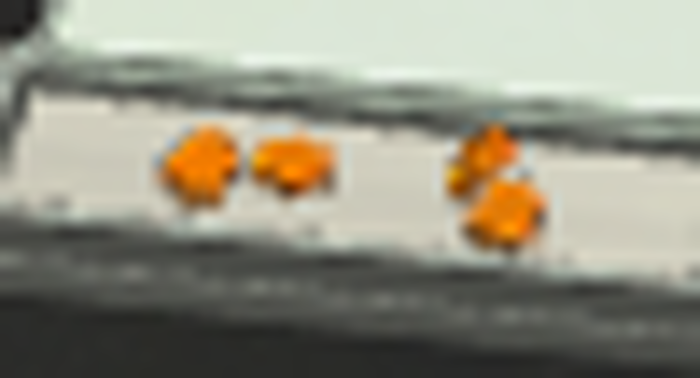

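Emit:
arm_command(rows=[1.3,-0.3,3.5,0,0,0,-1,2.6,-0.7,7,0,0,0,-1,3.9,-1,10.5,0,0,0,-1,5.2,-1.3,14,0,0,0,-1,6.5,-1.7,17.2,0,0,0,-1,7,-2,19.5,0,0,0,-1,7,-2,19.5,0,0,0,-1,7,-2,19.5,0,0,0,-1])

```text
time: 15.58
ee_pos: [0.4636, 0.1109, 0.2212]
tcp_rot: [-90.0, -0.1, 9.3]
wrist_force: [-0.8, 0.1, -1.2]
opening: 0.0211
```

```bash
python3 - <<'E'
from h import *
im=imaging.camera("wrist");cv2.imwrite("pics/w10.png",im["pixels"]);np.savez("w10.npz",**im)
o=sensors.get_obs();print(o["ee_pos"],o["tcp_rot"],o["time"])
print(w2px(im,p2w(-100,-22,22)))
for r in models.spot_point("chip_0","wrist"): print(r, np.round(w2p(px2w(im,*r["location"],z=.02))))
E
```

```text
[0.46356939 0.10985447 0.22102265] [-90.00917736  -0.10725588   9.16441713] 15.6333
[[364.29157875 159.86285434]]
{'location': [353.6, 177.3], 'conf': 0.85} [-110.  -31.   20.]
{'location': [338.1, 102.8], 'conf': 0.83} [-104.   18.   20.]
{'location': [322.1, 82.3], 'conf': 0.73} [-109.   33.   20.]
{'location': [362.1, 161.8], 'conf': 0.68} [-102.  -23.   20.]
```

View pics/w10.png

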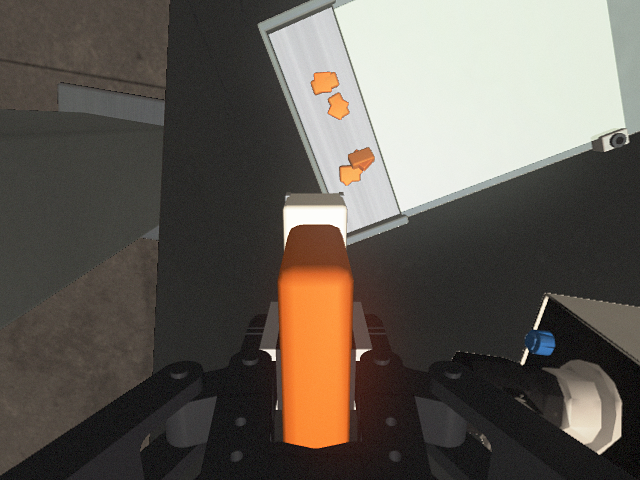

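Emit:
arm_command(rows=[-1.3,0.3,-4,0,0,0,-1,-2.6,0.7,-8,0,0,0,-1,-3.9,1,-12,0,0,0,-1,-5.2,2,-16,0,0,0,-1,-6.5,4,-18.7,0,0,0,-1,-7,6,-19.5,0,0,0,-1,-7,8,-19.5,0,0,0,-1,-7,9.2,-19.5,0,0,0,-1,-7,9.9,-19.5,0,0,0,-1,-7,9.9,-19.5,0,0,0,-1])

```text
time: 16.52
ee_pos: [0.4249, -0.0947, 0.1207]
tcp_rot: [-90.0, -0.0, 9.0]
wrist_force: [-0.6, -0.1, -1.8]
opening: 0.0212
```

Emit:
arm_command(rows=[0,0.3,0,0,0,0,-1,0,0.5,0,0,0,0,-1,0,0.65,0,0,0,0,-1,0,0.65,0,0,0,0,-1])

```text
time: 16.85
ee_pos: [0.4259, -0.0945, 0.1156]
tcp_rot: [-90.0, -0.1, 9.0]
wrist_force: [-0.2, 0.3, -0.6]
opening: 0.0212
```

Emit:
arm_command(rows=[0,0.1,0,0,0,0,-1,0,0.15,0,0,0,0,-1,0,0.15,0,0,0,0,-1])

```text
time: 17.1
ee_pos: [0.4259, -0.0946, 0.1149]
tcp_rot: [-90.0, -0.2, 9.0]
wrist_force: [-3.0, 2.0, 6.3]
opening: 0.0211
```

Contact with the bench; release and rise.

Emit:
arm_command(rows=[0,0,0,0,0,0,1,0,0,0,0,0,0,1,0,0,0,0,0,0,1,0,0,0,0,0,0,1,0,0,0,0,0,0,1,0,-3,0,0,0,0,1,0,-7,0,0,0,0,1,0,-11,0,0,0,0,1,0,-15,0,0,0,0,1,0,-15,0,0,0,0,1])

```text
time: 17.93
ee_pos: [0.4269, -0.0951, 0.2714]
tcp_rot: [-90.2, -0.6, 9.0]
wrist_force: [1.5, 0.0, 0.7]
opening: 0.0851
```

```bash
python3 - <<'E'
from h import *
im=imaging.camera("scene");cv2.imwrite("pics/s11.png",im["pixels"][100:400,150:550]);np.savez("s11.npz",**im)
o=sensors.get_obs();print(o["ee_pos"],o["tcp_rot"],o["time"],o["wrist_force"],o["opening"],o["q"])
W=cloud(im).reshape(-1,3)
m=(W[:,2]>.03)&(W[:,2]<.1)&(abs(W[:,0]-.426)<.06)&(abs(W[:,1]+.0945)<.06);print(np.percentile(W[m,2],[50,99]))
R1=Rt(pxd(0,-1,0),[0,0,-1])
t=p2w(39,110,0);t[2]=.27;print(t)
rel(o["ee_pos"],o["tcp_rot"],t,R1)
im=dict(np.load("t9.npz"));h=cv2.cvtColor(im["pixels"],cv2.COLOR_BGR2HSV)
m=((h[...,0]<5)|(h[...,0]>174))&(h[...,1]>170)&(h[...,2]>100)
v,u=np.where(m);P=np.array([w2p(px2w(im,a,b,z=.125)) for a,b in zip(u,v)]);k=(abs(P[:,0]-39)<40)&(abs(P[:,1]-110)<40);print(P[k].mean(0),P[k].min(0),P[k].max(0))
E
```

```text
[ 0.42663278 -0.09505303  0.26797411] [-90.14403669  -0.45593857   8.99938382] 17.9833 [ 0.35228324 -0.7143882  -1.27553725] 0.08558104970110005 [-1.25766384e+01 -1.14275686e+01 -9.57090193e+00  9.13797083e+01
  3.37184969e-02  6.84246913e+01]
[0.06712796 0.086888  ]
[0.53997432 0.35261182 0.27      ]
shift cm [18.2  -0.16 42.44] rot [-0.15 68.6   0.49] target [0.54   0.3526 0.27  ] [-90.    0.  -59.6]
[ 39.66820241 110.2982682  125.        ] [ 21.98059523 102.28598214 125.        ] [ 57.55617636 118.36694054 125.        ]
```

View pics/s11.png

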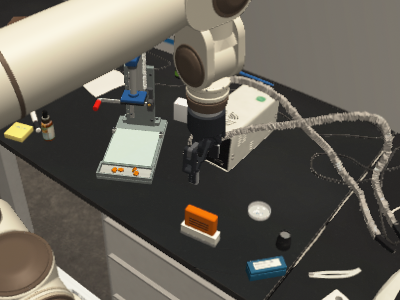

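Emit:
arm_command(rows=[0.5,-0.2,3.6,0,-7,0,1,1,-0.5,7.2,0,-14,0,1,1.5,-0.7,10.8,0,-21,0,1,2,-1,14.4,0,-28,0,1,2.5,-1.2,18,0,-35,0,1,3,-1.2,21.6,0,-42,0,1,3.5,-1.2,25.2,0,-49,0,1,4,-1.2,28.8,0,-56,0,1,4.5,-1.2,32.4,0,-63,0,1,5,-1.2,36,0,-70,0,1,5,-1.2,36,0,-77,0,1,5,-1.2,36,0,-84,0,1])

```text
time: 18.98
ee_pos: [0.4178, 0.2705, 0.2742]
tcp_rot: [-90.0, 0.1, 93.5]
wrist_force: [0.5, -1.9, 0.3]
opening: 0.0856
```

```bash
python3 - <<'E'
from h import *
o=sensors.get_obs();print(o["ee_pos"],o["tcp_rot"],o["time"],o["q"])
R1=Rt(pxd(0,1,0),[0,0,-1])
t=p2w(37,110,0);t[2]=.25
rel([.4200,.270,.282],[-90,0,93],t,R1)
rel(o["ee_pos"],o["tcp_rot"],t,R1)
E
```

```text
[0.41782847 0.27048041 0.27420138] [-8.99680369e+01  5.75656710e-02  9.35397864e+01] 18.9833 [ 3.29316281e+01 -2.65208918e+00 -9.76869473e-01  9.17313207e+01
 -3.44691578e-02  2.93918745e+01]
shift cm [  7.53   3.2  -12.24] rot [ -0.  -27.4   0. ] target [0.5382 0.3516 0.25  ] [-90.    0.  120.4]
shift cm [  7.36   2.41 -12.52] rot [ -0.04 -26.86  -0.05] target [0.5382 0.3516 0.25  ] [-90.    0.  120.4]
```

Emit:
arm_command(rows=[3.5,0,-1.5,0,-7,0,1,6,0,-4,0,-14,0,1,7.4,1,-7,0,-21,0,1,7.4,2,-10,0,-26.9,0,1,7.4,2.4,-12.5,0,-26.9,0,1,7.4,2.4,-12.5,0,-26.9,0,1,7.4,2.4,-12.5,0,-26.9,0,1])

```text
time: 19.57
ee_pos: [0.54, 0.3488, 0.2494]
tcp_rot: [-89.9, 0.0, 119.8]
wrist_force: [0.4, -0.5, 0.4]
opening: 0.0856
```

```bash
python3 - <<'E'
from h import *
im=imaging.camera("wrist");cv2.imwrite("pics/w12.png",im["pixels"]);np.savez("w12.npz",**im)
o=sensors.get_obs();print(o["ee_pos"],o["tcp_rot"],o["time"],w2p(o["ee_pos"]))
for r in models.spot_point("pawl_grip","wrist"): print(r, np.round(w2p(px2w(im,*r["location"],z=.12))))
E
```

```text
[0.53933618 0.34882922 0.25059116] [-8.99406550e+01  3.56380152e-02  1.19854821e+02] 19.6167 [ 36.53546827 107.06037306 250.59116373]
{'location': [326.5, 275.6], 'conf': 0.96} [ 39. 113. 120.]
```

View pics/w12.png

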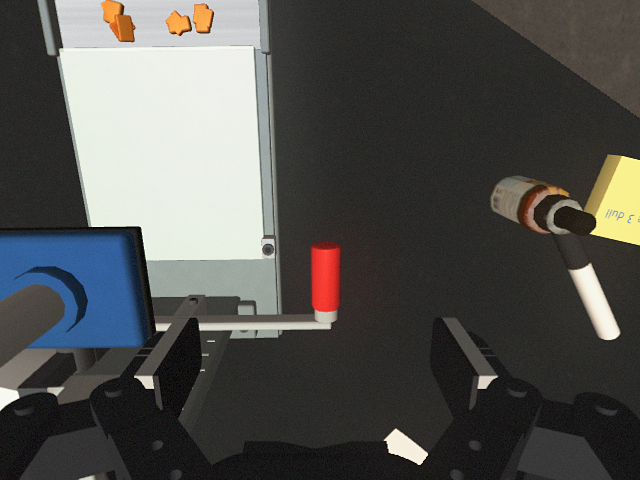

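Emit:
arm_command(rows=[0.4,3.5,0,0,0,0,1,0.4,6.5,0,0,0,0,1,0.4,7.6,0,0,0,0,1,0.4,7.6,0,0,0,0,-1,0.4,7.6,0,0,0,0,-1,0.4,7.6,0,0,0,0,-1,0.4,7.6,0,0,0,0,-1,0.4,7.6,0,0,0,0,-1,0.4,7.6,0,0,0,0,-1,0.4,7.6,0,0,0,0,-1], force=25)

```text
time: 20.5
ee_pos: [0.5377, 0.3533, 0.1772]
tcp_rot: [-90.2, -0.0, 119.9]
wrist_force: [-1.5, 3.8, 2.8]
opening: 0.0152
```

Emit:
arm_command(rows=[0,-0.7,0,0,0,0,-1,-0.05,-1.4,0,0,0,0,-1,-0.15,-2.1,0,0,0,0,-1,-0.3,-2.8,0,0,0,0,-1,-0.4,-3.5,0,0,0,0,-1,-0.4,-3.5,0,0,0,0,-1,-0.4,-3.5,0,0,0,0,-1,-0.4,-3.5,0,0,0,0,-1,-0.4,-3.5,0,0,0,0,-1,-0.4,-3.5,0,0,0,0,-1,-0.4,-3.5,0,0,0,0,-1,-0.4,-3.5,0,0,0,0,-1])

```text
time: 21.5
ee_pos: [0.5394, 0.3502, 0.2113]
tcp_rot: [-90.1, -0.1, 120.0]
wrist_force: [-1.0, 8.4, -1.5]
opening: 0.0147
```

Emit:
arm_command(rows=[0,0,0,0,0,0,-1,0,0,0,0,0,0,-1,0,0,0,0,0,0,-1,0,0,0,0,0,0,-1,0,0,0,0,0,0,-1,0,0,0,0,0,0,-1,0,0,0,0,0,0,-1,0,0,0,0,0,0,-1,0,0,0,0,0,0,-1,0,0,0,0,0,0,-1,0,0,0,0,0,0,-1,0,0,0,0,0,0,-1])

```text
time: 22.5
ee_pos: [0.5394, 0.3502, 0.2113]
tcp_rot: [-90.2, -0.1, 120.0]
wrist_force: [-0.7, 8.0, -1.2]
opening: 0.0149
```

```bash
python3 - <<'E'
from h import *
o=sensors.get_obs();print(o["ee_pos"],o["tcp_rot"],o["time"],o["wrist_force"])
im=imaging.camera("scene");cv2.imwrite("pics/s13.png",cv2.resize(im["pixels"][140:300,200:380],None,fx=4,fy=3.7))
E
```

```text
[0.53936001 0.35018569 0.21133967] [-9.01508708e+01 -8.16023928e-02  1.19954314e+02] 22.5 [-0.6881163   7.95548238 -1.24297208]
```

View pics/s13.png

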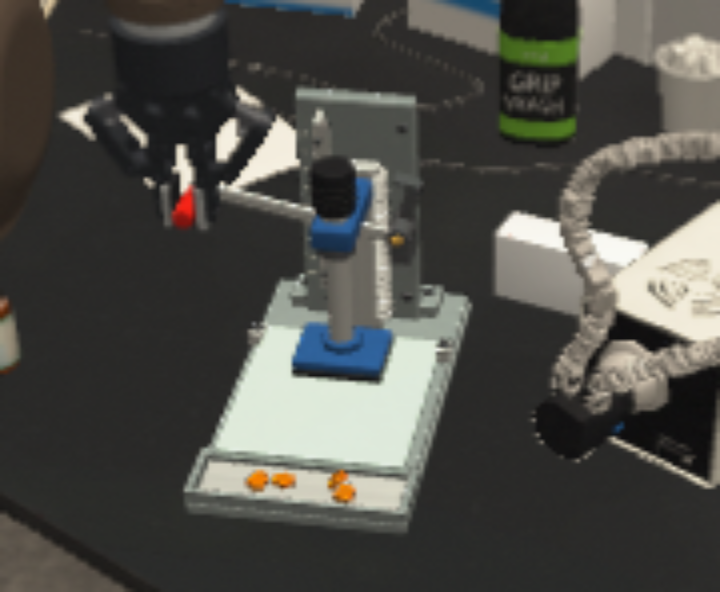

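Emit:
arm_command(rows=[0,0,0,0,0,0,-1,0,0,0,0,0,0,-1,0,0,0,0,0,0,-1,0,0,0,0,0,0,-1,0,0,0,0,0,0,-1,0,0,0,0,0,0,-1,0,0,0,0,0,0,-1,0,0,0,0,0,0,-1,0,0,0,0,0,0,-1,0,0,0,0,0,0,-1,0,0,0,0,0,0,-1,0,0,0,0,0,0,-1])

```text
time: 23.55
ee_pos: [0.5394, 0.3502, 0.2113]
tcp_rot: [-90.2, -0.1, 120.0]
wrist_force: [-0.7, 8.0, -0.3]
opening: 0.0143
```

```bash
python3 - <<'E'
from h import *
im=imaging.camera("scene");cv2.imwrite("pics/s14.png",cv2.resize(im["pixels"][140:300,200:380],None,fx=4,fy=3.7))
Q=(cloud(im).reshape(-1,3)-PC)@RP*1000
m=(abs(Q[:,0]-25)<18)&(abs(Q[:,1])<18)&(Q[:,2]>150)&(Q[:,2]<400);print(m.sum(),np.percentile(Q[m,2],[50,95,99]))
m=(abs(Q[:,0]-8)<7)&(abs(Q[:,1])<27)&(Q[:,2]>20)&(Q[:,2]<100);print(m.sum(),np.percentile(Q[m,2],[10,50,90]))
E
```

```text
256 [184.08084408 208.31285422 209.77889159]
126 [32.47388113 44.31783685 49.31917559]
```

View pics/s14.png

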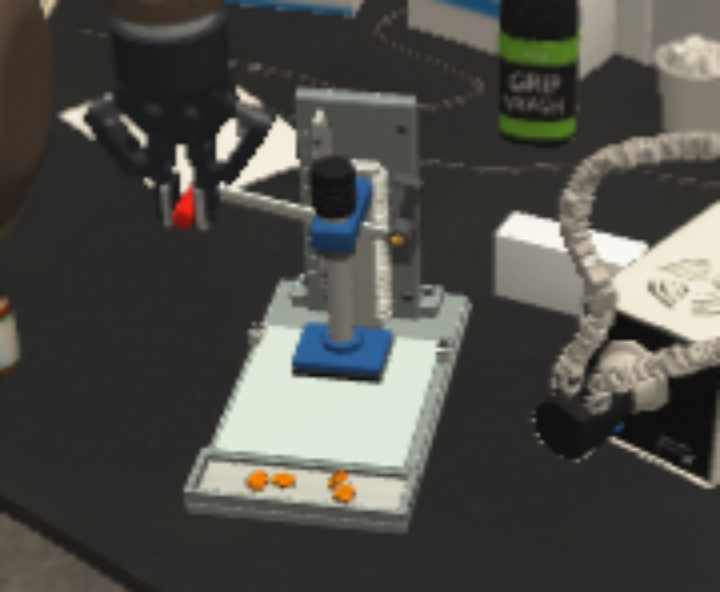

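Emit:
arm_command(rows=[0.1,0.8,0,0,0,0,-1,0.25,1.6,0,0,0,0,-1,0.35,2.4,0,0,0,0,-1,0.4,3.1,0,0,0,0,-1,0.4,3.1,0,0,0,0,1,0.4,3.1,0,0,0,0,1,0.4,3.1,0,0,0,0,1,0.4,3.1,0,0,0,0,1,0.4,3.1,0,0,0,0,1,0.4,1,0,0,0,0,1,0.4,-2.5,0,0,0,0,1,0.4,-6,0,0,0,0,1])

```text
time: 24.6
ee_pos: [0.537, 0.352, 0.2714]
tcp_rot: [-90.0, 0.0, 119.9]
wrist_force: [0.4, 0.2, 0.8]
opening: 0.0856
```

Emit:
arm_command(rows=[0,-2,0,0,0,0,1,0,-2,4,0,0,0,1,0,-2,8,0,0,0,1,0,-2,12,0,0,0,1,0,-2,12,0,0,0,1,0,-2,12,0,0,0,1])

```text
time: 25.1
ee_pos: [0.432, 0.2918, 0.292]
tcp_rot: [-90.2, 0.0, 119.9]
wrist_force: [0.1, 1.6, 0.0]
opening: 0.0854
```

```bash
python3 - <<'E'
from h import *
im=imaging.camera("scene");cv2.imwrite("pics/s15.png",cv2.resize(im["pixels"][130:400,190:450],None,fx=3,fy=2.2))
im=imaging.camera("wrist");cv2.imwrite("pics/w15.png",im["pixels"])
for n in ["pawl_grip"]:
    for r in models.spot_point(n,"wrist"): print(n,r,np.round(w2p(px2w(im,*r["location"],z=.12))),np.round(w2p(px2w(im,*r["location"]))))
Q=(cloud(im).reshape(-1,3)-PC)@RP*1000
m=(abs(Q[:,0]-39)<12)&(abs(Q[:,1]-110)<8)&(Q[:,2]>80);print(m.sum(),np.percentile(Q[m,2],[50,95]) if m.any() else 0)
print(sensors.get_obs()["time"])
E
```

```text
pawl_grip {'location': [317.3, 407.5], 'conf': 0.77} [ 40. 113. 120.] [ 34. 113. 127.]
512 [126.15033368 127.48997153]
25.25
```

View pics/s15.png

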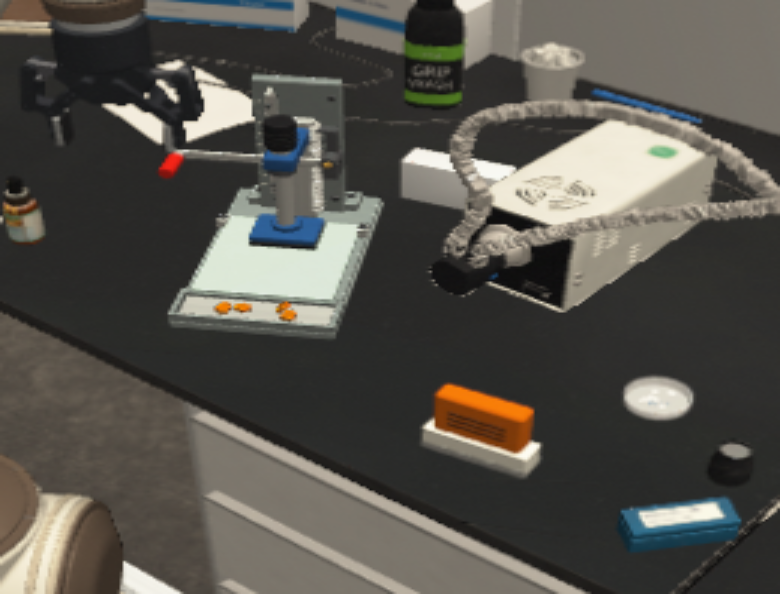

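View pics/w15.png

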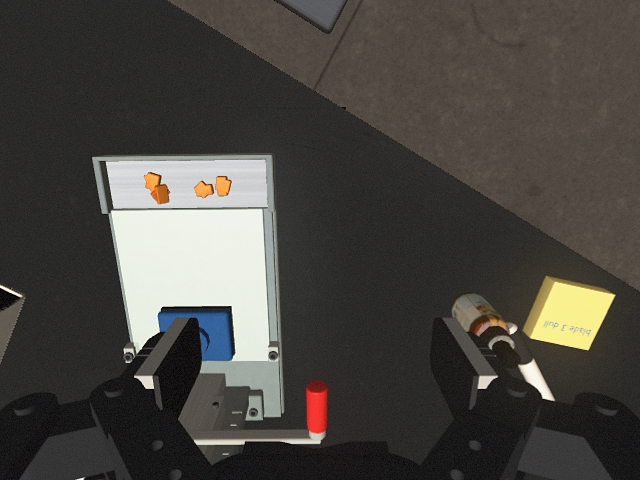

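```bash
python3 - <<'E'
from h import *
print(bot.job_done(), sensors.get_obs()["time"])
E
```

```text
the job is handed in; nothing more can be done
the job is handed in; nothing more can be done
```

I finished the job and handed it in at about 25 s of the 69 s allowed. Handing in gives no verdict, so the points below are my own last checks.

- **Ram up:** I pulled the ram to its end stop and let go. It settled on the topmost tooth, with the knob top measured at z 335 mm, which is a height of about 128 mm.
- **Chips:** One light pass cleared all four chips. My force readings between moves were about 5 to 8 N upward. The pictures show all four in the trough. One chip leans on its neighbour, clear of the glass edge; I put its origin at about 24 mm, below the 27 mm limit, but this is an estimate from the pictures, not a measurement.
- **Scraper:** It stands upright back at its starting spot, clear of the press.
- **Ram down:** I held the lever up for more than 2 s. The knob top then measured about 208 mm and the foot's top about 46 mm, which is fully down on the glass.
- **Lever:** I let the lever drop back. The top of its grip measured about 127 mm, against 128 mm expected when it is down.
- **Other things:** I saw nothing disturbed on the bench in the last scene picture, but I did not measure how far the bystanders may have moved.

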